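# Slide the reaction card out over the edge of the bench board

### The arm

A 6-joint arm with a two-finger parallel gripper is mounted at the origin on the work surface. World frame = base frame: x ahead of the robot, y to its left, z up, the work surface at z = 0. Lengths are in m, angles in rad, forces in N, time in s.
With the tool pointing down it reaches from about 0.25 to 0.775 m from the base axis. Payload 4 kg.
Tool frame: the origin (TCP) lies between the finger pads; the fingertips stand 11 mm ahead of it and the grasp point (between the pads) lies 8 mm behind it; z points along the fingers, y is the direction in which the jaws open and shut (so a half turn about z gives the same grasp; the last joint's range is limited). The gripper opens to 94 mm and grips with 3 to 60 N. Pads are 16 mm wide; open, the fingers measure 119 mm over their backs; the gripper's body (75 mm by 177 mm) begins 78 mm behind the grasp point.
Start: joints at [1.062, 0.087, 1.371, -0, 1.684, -0.103], TCP at [0.217, 0.505, 0.217] pointing down, gripper open.
Joint ranges: [-3.1, 3.1], [-0.76, 2.03], [0.27, 2.55], [-1.08, 4.22], [0.17, 2.65], [-2.57, 2.57]. Speed limits (rad/s): [2.79, 2.79, 3.14, 3.14, 3.14, 3.14].

### API

Orientations are given as [roll, pitch, yaw] about the fixed x, y, z axes, in that order (R = Rz(yaw) Ry(pitch) Rx(roll)).
In Python, from bench import get_obs, cams, ticket gives the robot as it stands. The module is installed in compiled form; this text tells all that it offers.
- The arm moves only by the shell command python3 -m crank 'ROWS'. ROWS is JSON, a list of rows, each an object of numbers: "tx", "ty", "tz": the shift along the tool's x, y, z in cm; "twist": the turn about the tool's z in degrees; "grip": the opening, from 0 (shut) to 1 (fully open). In form: [{"tx": .., "ty": .., "tz": .., "twist": .., "grip": ..}, ...]. A call has 1 to 12 rows; each row shifts and turns the commanded pose from where the row before left it, along the tool's axes as they then stand; what a row does not reach is not made up. A row lasts 1/8 s, in which the tool goes at most 62.5 mm and 10.7 degrees, less where a joint would pass 70% of its speed; a pose out of reach is approached as far as the arm can. A call is refused whole if a number of a shift passes 6.25 or a number of a turn 10.7, either way. A call with a gripper value outside its range is refused whole. The fingers move at their own pace and stop on an object; the grip force is fixed at half the most. Time passes only in rows, so rows that do not move let the fingers close. It gives the time, the measured TCP pose, the force and the opening at its end, in the units of the state.
- get_obs(): the state, without advancing time (a new reading comes with each control period).
- cams.snapshot(name): name is "scene" or "top" or "wrist"; returns a dict with "frame" (420x560x3 uint8, red, green, blue), "intrinsics" (3x3 intrinsics, pixels), "R" (3x3) and "t" (3): a world point X has camera coordinates R X + t; the wrist camera has in their place "hand_eye" (4x4, takes a point from camera to tool coordinates, whose origin is the TCP and whose axes are the flange's). Camera axes: x right, y down, z forward; pixel columns grow to the right and rows downward; lengths in m; the calibration is good to about 2 mm. A picture is of the moment at which its call begins: read the wrist's pose just before it. There is no depth.
- ticket.close_job(): hands the job in, once; it reports no verdict.
Trained networks look in a picture, given as the dict that the camera call returned (one of the last four; its "shot" number tells which), for a name from the list of things; names that differ only in an ending like _2 or _b are one class to them, and where a whole thing is asked for, a point or a joint stands for the part that bears it (a point fixed in the world has none). Each returns a list of dicts, best first, with "conf" (0 to 1); they miss things now and then, are a little off and sometimes report something else, mostly with a low value. They report only what shows in the picture. A call takes as long as a camera call. They do not tell look-alikes from the thing itself.
- cams.outline_of(picture, query): "region" (420x560 bool, what is visible of it) and "centre" ([column, row] in pixels, amid what is visible of it).
The state is a dict: "time": time; "joint_positions": joint angles; "qvel": joint speeds; "joint_torque": joint torques, N m; "tool_pos": TCP position; "ee_rot": TCP orientation; "wrist_force": force on the tool from outside, world axes, zero at the start; "wrist_torque": the same for the moment, N m; "width": finger opening in m.
Only numpy, scipy, OpenCV 4.12 (cv2) and the standard library are available. Lean on these libraries where they do the work, as an engineer would, in place of code of your own. Each camera call takes 0.05 s, during which the arm holds its last target.

### The job

On the raised plywood board, slide the white reaction card with the blue end toward the metal-trimmed edge, the one farthest from the robot, until its whole blue end strip (25 mm) and no more sticks out squarely past that edge, ready for a gloved hand to pick up later. Only push or drag it with the fingertips: it must stay flat on the board, never lifted, and you finish clear of it. Leave the orange-ended card, the bottles and everything else where they are.

Things in the scene. Friction and masses are not known exactly. Their poses are not given: they have to be found in the camera images.
- board: Fixed raised board of plywood, 260 mm (its x) by 470 mm (its y), its flat top 50 mm above the bench; an 8 mm aluminium nosing, flush with the top, runs along its far (+x) edge. Origin on the bench under its centre; z up. It is turned by up to 17 degrees either way.
- board_edge (a point): Middle of the board's far, metal-trimmed edge, at the level of its top surface. x points outward, square to the edge, away from the robot; y along the edge; z up.
- blue_card: Loose stiff reaction card, 90 mm (x) by 90 mm (y) and 6 mm thick, about 60 g, white with six printed circles; the last 25 mm at its +x end is bright blue, over the full width. It lies flat on the board with the blue end toward the far edge, turned up to 14 degrees from square. Origin at the centre of its underside; z up.
- blue_end (a point): Middle of the blue outer end face of the blue-ended card, at its underside; 45 mm along the card's x from its origin.
- orange_card: The same card with an orange end, in the other half of the board, to be left alone. Origin at the centre of its underside.
- amber_bottle: Small amber bottle with a white cap, 28 mm across, 58 mm high, standing near the +y side of the board. Origin under its centre.
- green_bottle: Small green bottle with a red cap, 28 mm across, 58 mm high, standing near the -y side of the board. Origin under its centre.
- teal_carton: Teal reagent carton 160 x 100 x 50 mm on the bench, to the right of the board. Origin under its centre.
- navy_carton: Navy reagent carton 130 x 75 x 45 mm on the bench, to the left of the board. Origin under its centre.
- timer: White lab timer 65 x 65 x 18 mm on the bench, to the left of the board. Origin under its centre.
Mind the look-alikes: they are no part of the job. What is shaped like the blue_card but green or yellow is not meant.

How it is judged:
By the outcome, as a careful person would: the job done as asked, in the order asked, and still so for the second after the job is handed in, with the robot touching nothing.
It also fails if it takes over 38 s, if anything falls off the work surface, if the arm or the gripper's body presses on something with over 40 N, if the wrist force passes 120 N, or if a joint passes its speed limit or range.

## Working session

There is one attempt and no reset: what is moved stays moved. The work goes in short steps, Python scripts to look and compute and a shell command to move; the robot and the scene stay as the last step left them, time stands still between calls to the robot, and variables do not carry over. Pictures are saved under pics/ and viewed, and the job is handed in when it is done.

```bash
mkdir -p pics
cat > h.py <<'E'
import numpy as np, cv2
from bench import get_obs, cams, ticket
def save(p,n): cv2.imwrite('pics/'+n+'.png', cv2.cvtColor(p['frame'],cv2.COLOR_RGB2BGR))
def ray(p,uv,z):
    K=p['intrinsics'];R=p['R'];t=p['t']
    uv=np.atleast_2d(np.array(uv,float)); d=np.c_[uv,np.ones(len(uv))]@np.linalg.inv(K).T@R
    c=-R.T@t; s=(z-c[2])/d[:,2]; return c+d*s[:,None]
def proj(p,X):
    X=np.atleast_2d(X); c=X@p['R'].T+p['t']; q=c@p['intrinsics'].T; return q[:,:2]/q[:,2:]
E
python3 - <<'E'
from h import *
o=get_obs(); print(o)
for n in('scene','top'):
    p=cams.snapshot(n); save(p,n+'0'); print(n,-p['R'].T@p['t'])
E
```

```text
{'time': 0.0, 'joint_positions': array([ 1.06189191e+00,  8.79673146e-02,  1.37222862e+00, -2.01527301e-05,
        1.68361377e+00, -1.03122811e-01]), 'qvel': array([ 8.40170988e-04, -1.21017461e-03,  6.85216401e-04, -1.00746976e-03,
        1.02585502e-03,  2.67683142e-05]), 'joint_torque': array([ 2.24430412e-03, -3.40177703e+01, -3.02431405e+01,  7.19612301e-02,
        3.27266380e-02, -1.39986269e-04]), 'tool_pos': array([0.21687103, 0.50486777, 0.21531044]), 'ee_rot': array([-3.13938531e+00, -2.08300795e-04,  2.73580857e+00]), 'wrist_force': array([ 0.00478243, -0.73014752, -0.20832191]), 'wrist_torque': array([-0.01828383, -0.03434594,  0.00022673]), 'width': 0.09377562983986121}
scene [ 0.99561716 -0.5229803   0.7838638 ]
top [0.31175853 0.05692649 1.74145761]
```

View pics/scene0.png

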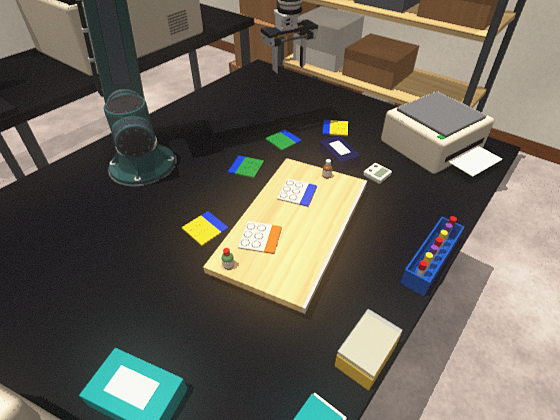

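View pics/top0.png

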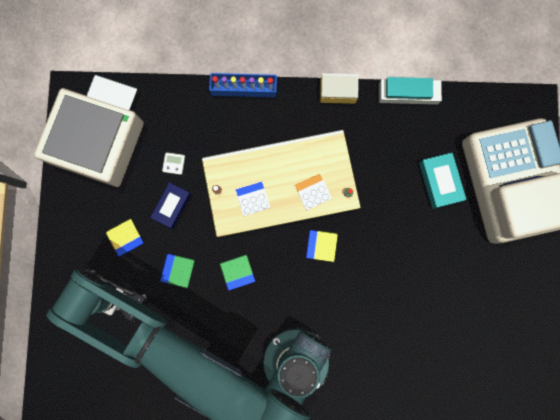

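Candidates: on the board, white card with blue end (scene 297,191; top 252,197) and orange-ended one (scene 260,237; top 313,192). Green/blue and yellow/blue cards lie on the bench (top 124,238; 178,271; 237,272; 322,246). Only the white one on the board with the blue end fits. I'll confirm it in a crop and measure.

```bash
cat > meas.py <<'E'
from h import *
def boxpts(m):
    c=max(cv2.findContours(m.astype(np.uint8),0,2)[0],key=cv2.contourArea); return c[:,0,:].astype(float)
def rect(p,m,z):
    c=boxpts(m); X=ray(p,c,z)[:,:2]
    r=cv2.minAreaRect((X*1000).astype(np.float32)); return r
def blue(p,m=None):
    hsv=cv2.cvtColor(p['frame'],cv2.COLOR_RGB2HSV)
    b=(hsv[...,0]>105)&(hsv[...,0]<130)&(hsv[...,1]>150)&(hsv[...,2]>60)
    return b if m is None else b&m
E
python3 - <<'E'
from meas import *
for n in('top','scene'):
    p=cams.snapshot(n)
    for q,z in(('board',.05),('blue_card',.056),('orange_card',.056),('amber_bottle',.08),('green_bottle',.08)):
        for d in cams.outline_of(p,q)[:6]:
            r=rect(p,d['region'],z); print(n,q,round(d['conf'],2),np.round(d['centre']),np.round(r[0],1),np.round(r[1],1),round(r[2],1))
            if q=='blue_card' and d is not None:
                b=blue(p,d['region'])
                if b.sum()>20: r=rect(p,b,z); print('   blue',b.sum(),np.round(r[0],1),np.round(r[1],1),round(r[2],1))
    c=(252,192) if n=='top' else (297,191)
    cv2.imwrite(f'pics/crop_{n}.png',cv2.resize(cv2.cvtColor(p['frame'][c[1]-50:c[1]+50,c[0]-60:c[0]+90],cv2.COLOR_RGB2BGR),None,fx=5,fy=5,interpolation=2))
E
```

```text
top board 0.56 [283. 178.] [570.5  59.9] [268.  474.4] 12.7
top blue_card 0.85 [241. 272.] [279.2 190.3] [87.8 91.6] 20.0
   blue 211 [249.2 180.1] [24.2 89.8] 20.6
top blue_card 0.83 [321. 246.] [370.9 -75.2] [87.  87.4] 83.5
   blue 169 [374.5 -41.8] [19.8 86.9] 83.5
top blue_card 0.65 [180. 272.] [280.4 379.1] [93.6 93.7] 79.7
   blue 198 [286.8 414. ] [23.3 89.5] 78.7
top orange_card 0.57 [311. 189.] [544.1 -45. ] [91.7 91.9] 26.0
top amber_bottle 0.45 [217. 192.] [539.5 263.3] [29.1 25.5] 2.3
top green_bottle 0.5 [349. 192.] [ 539.7 -153.7] [25.8 25.4] 0.7
scene board 0.58 [294. 237.] [577.5  60. ] [270.4 486.3] 13.5
scene blue_card 0.83 [250. 167.] [331.2 148.5] [88.9 94.6] 19.9
   blue 141 [300.1 138.4] [23.6 88.6] 19.8
scene blue_card 0.79 [335. 126.] [428.9 497. ] [85.1 99.5] 31.1
   blue 80 [399.7 483. ] [20.5 83.7] 33.1
scene blue_card 0.7 [296. 192.] [521.5 151.1] [89.7 93.4] 18.9
   blue 150 [552.4 161.9] [23.2 86.5] 18.9
scene blue_card 0.66 [285. 138.] [329.6 332. ] [89.7 88.8] 77.7
   blue 107 [336.8 363.7] [24.1 86.2] 79.1
scene blue_card 0.58 [202. 225.] [ 418.8 -104.6] [87.9 87.7] 84.3
   blue 196 [420.7 -74.3] [21.9 84.6] 83.6
scene orange_card 0.7 [262. 235.] [549.  -40.2] [92.6 98.4] 25.4
scene orange_card 0.25 [297. 195.] [522.  151.6] [93.2 97.4] 19.7
scene amber_bottle 0.67 [326. 169.] [546.5 264.2] [27.3 81.5] 27.0
scene green_bottle 0.71 [226. 258.] [ 547.  -154.3] [28.7 63.7] 50.6
```

View pics/crop_top.png

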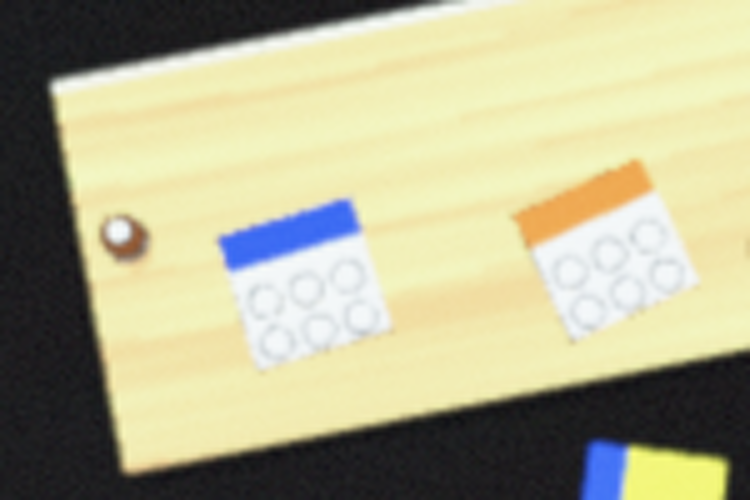

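View pics/crop_scene.png

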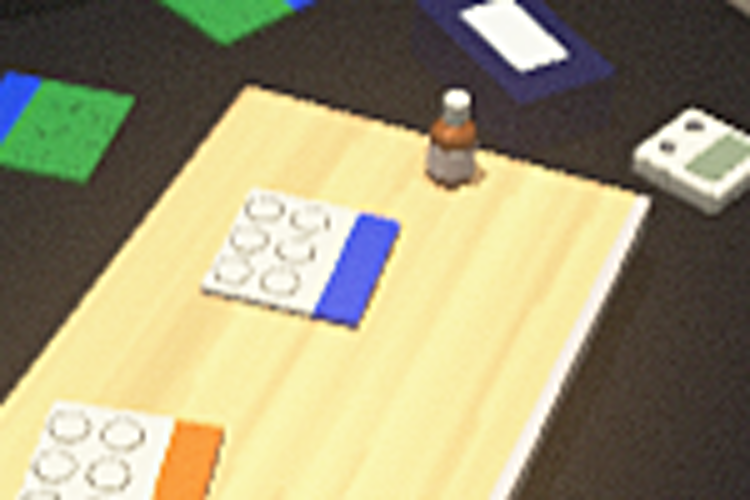

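The crops confirm it: a white card with circles and a blue end, on the board, with the blue toward the metal trim. Next I'll get precise edge and card lines.

```bash
cat >> meas.py <<'E'
def edges(p, lo, hi, c0, ang):
    """far edge of board: sub-pixel along scan lines in world (z=.05) frame. returns samples"""
    pass
def sample(p,X):
    g=p['frame'].astype(np.float32).max(2); uv=proj(p,X).astype(np.float32)
    return cv2.remap(p['frame'].astype(np.float32),uv[:,0].reshape(1,-1),uv[:,1].reshape(1,-1),1)[0]
def bf(c,a,xy,z): # board frame -> world
    xy=np.atleast_2d(xy); R=np.array([[np.cos(a),-np.sin(a)],[np.sin(a),np.cos(a)]])
    return np.c_[xy@R.T+c, np.full(len(xy),z)]
def edgefit(p,c,a,ys,x0,z,chan,half=.02,sign=-1):
    """find crossing of chan(rgb) along board x near x0 for each y; returns fitted line x=k*y+b, resid"""
    out=[]
    xs=np.arange(x0-half,x0+half,.00025)
    for y in ys:
        v=cv2.GaussianBlur(chan(sample(p,bf(c,a,np.c_[xs,np.full(len(xs),y)],z))).reshape(1,-1),(0,0),4)[0]
        g=sign*np.gradient(v); i=g.argmax(); 
        out.append((y,xs[i]))
    out=np.array(out); 
    k=np.polyfit(out[:,0],out[:,1],1)
    for _ in range(3):
        r=out[:,1]-np.polyval(k,out[:,0]); m=abs(r)<max(.0015,1.5*np.median(abs(r))); k=np.polyfit(out[m,0],out[m,1],1)
    return k, m.sum()/len(m), np.std(r[m])
E
python3 - <<'E'
from meas import *
c=np.array([.571,.060]);a=np.radians(13)
lum=lambda f:f.sum(1)
for n in('top','scene'):
    p=cams.snapshot(n)
    for nm,x0,s,z in(('far',.13,-1,.05),('near',-.13,1,.05)):
        k,f,r=edgefit(p,c,a,np.linspace(-.2,.2,60),x0,z,lum,sign=s)
        print(n,nm,'x at y=0 mm',k[1]*1e3,'at y=.1',np.polyval(k,.1)*1e3,'ang',np.degrees(np.arctan(-k[0]))+13,f,r*1e3)
    for nm,s0,s,z in(('+y',.235,-1,.05),('-y',-.235,1,.05)):
        # swap axes: rotate frame by 90deg
        k,f,r=edgefit(p,c,a+np.pi/2,np.linspace(-.1,.1,40),s0,z,lum,sign=s)
        print(n,nm,k[1]*1e3,np.degrees(np.arctan(-k[0]))+13,f,r*1e3)
    # card
    cc=np.array([.5217,.1513]); ca=np.radians(18.9)
    b=lambda f:f[:,0]
    for nm,x0,s,ch,half in(('rear',-.045,1,lambda f:f[:,2],.012),('bw',.020,-1,lambda f:f[:,0],.012),('front',.045,-1,lambda f:f[:,2]-f[:,0],.012)):
        k,f,r=edgefit(p,cc,ca,np.linspace(-.035,.035,40),x0,.056,ch,half,s)
        print(n,nm,k[1]*1e3,np.degrees(np.arctan(-k[0]))+18.9,f,r*1e3)
    for nm,x0,s in(('+y',.045,-1),('-y',-.045,1)):
        k,f,r=edgefit(p,cc,ca+np.pi/2,np.linspace(-.035,.015,40),x0,.056,lambda f:f[:,2],.012,s)
        print(n,nm,k[1]*1e3,np.degrees(np.arctan(-k[0]))+18.9,f,r*1e3)
E
```

```text
top far x at y=0 mm 133.66666666666666 at y=.1 133.53715846994535 ang 13.074202689359655 1.0 0.563782746136727
top near x at y=0 mm -129.5125 at y=.1 -129.51977459016396 ang 13.004168033133462 1.0 0.521196506704971
top +y 238.31249999999997 13.070746277164549 1.0 0.5591297303373284
top -y -234.0812500000023 13.084109445177925 1.0 0.45059324169947895
top rear -49.18590239118078 18.939062876830494 0.9 0.5537766338385488
top bw 17.618750000000006 18.804923031543876 1.0 0.5050038370834855
top front 41.02500000000001 18.74578089621842 1.0 0.5267968780758574
top +y 46.58506097560974 19.057213634598725 1.0 0.5793917242840596
top -y -45.13490853658534 19.99512435748292 1.0 0.5058321040575713
scene far x at y=0 mm 135.42916666666667 at y=.1 135.4231215846995 ang 13.003463576831093 1.0 0.36534084068510286
scene near x at y=0 mm -124.84166666666661 at y=.1 -124.8562158469945 ang 13.008336066222801 1.0 0.34103579962824476
scene +y 238.42405713402934 13.1123208237318 0.775 0.6331553620855751
scene -y -232.08125000000254 13.076772804955532 1.0 0.35957507787976833
scene rear -45.64188838977192 19.150939655097435 0.775 0.4752965078808469
scene bw 19.962500000000013 19.176993988614953 1.0 0.4378191679533828
scene front 45.17500000000001 19.124590319921737 1.0 0.3711860459061226
scene +y 47.02648629623397 19.041224731309715 0.95 0.6682305711853144
scene -y -44.46567073170729 18.631690018231282 1.0 0.6717817712053725
```

```bash
python3 -m crank '[{"tx":-3.64,"ty":-2.48,"grip":0.64},{"tx":-3.64,"ty":-2.48},{"tx":-3.64,"ty":-2.48},{"tx":-3.64,"ty":-2.48},{"tx":-3.64,"ty":-2.48},{"tx":-3.64,"ty":-2.48},{"tx":-3.64,"ty":-2.48},{"tx":-3.64,"ty":-2.48},{"tx":-3.64,"ty":-2.48},{"tx":-3.64,"ty":-2.48}]'; python3 -m crank '[{"twist":-9.07},{"twist":-9.07},{"twist":-9.07},{"twist":-9.07},{},{}]'
python3 - <<'E'
from meas import *
o=get_obs();p=cams.snapshot('wrist');save(p,'w1');print(o['tool_pos'],np.degrees(o['ee_rot']),o['width'],p['hand_eye'])
E
```

```text
[0.21715032 0.50534891 0.21653519] [1.79990484e+02 2.84143909e-03 1.56749253e+02] 0.09378910289213044 [[ 3.00766954e-04 -9.70411566e-01 -2.41456626e-01  6.95722670e-02]
 [ 9.99999937e-01  3.36947059e-04 -1.08551125e-04 -4.90853295e-04]
 [ 1.86697367e-04 -2.41456578e-01  9.70411607e-01 -1.67941259e-01]
 [ 0.00000000e+00  0.00000000e+00  0.00000000e+00  1.00000000e+00]]invalid input at $[0]: expected keys tx, ty, tz, twist, grip
invalid input at $[0]: expected keys tx, ty, tz, twist, grip
```

View pics/w1.png

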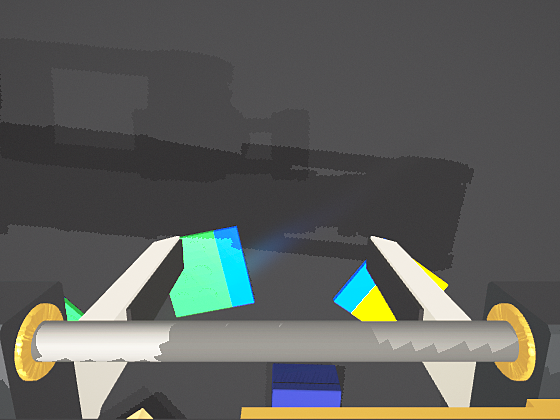

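```bash
python3 -m crank '[{"tx":-3.64,"ty":-2.48,"tz":0,"twist":0,"grip":0.64},{"tx":-3.64,"ty":-2.48,"tz":0,"twist":0,"grip":0.64},{"tx":-3.64,"ty":-2.48,"tz":0,"twist":0,"grip":0.64},{"tx":-3.64,"ty":-2.48,"tz":0,"twist":0,"grip":0.64},{"tx":-3.64,"ty":-2.48,"tz":0,"twist":0,"grip":0.64},{"tx":-3.64,"ty":-2.48,"tz":0,"twist":0,"grip":0.64},{"tx":-3.64,"ty":-2.48,"tz":0,"twist":0,"grip":0.64},{"tx":-3.64,"ty":-2.48,"tz":0,"twist":0,"grip":0.64},{"tx":-3.64,"ty":-2.48,"tz":0,"twist":0,"grip":0.64},{"tx":-3.64,"ty":-2.48,"tz":0,"twist":0,"grip":0.64}]'; python3 -m crank '[{"tx":0,"ty":0,"tz":0,"twist":10.27,"grip":0.64},{"tx":0,"ty":0,"tz":0,"twist":10.27,"grip":0.64},{"tx":0,"ty":0,"tz":0,"twist":10.27,"grip":0.64},{"tx":0,"ty":0,"tz":0,"twist":10.27,"grip":0.64},{"tx":0,"ty":0,"tz":0,"twist":10.27,"grip":0.64},{"tx":0,"ty":0,"tz":0,"twist":10.27,"grip":0.64},{"tx":0,"ty":0,"tz":0,"twist":10.27,"grip":0.64}]';  python3 -m crank '[{"tx":0,"ty":0,"tz":0,"twist":10.27,"grip":0.64},{"tx":0,"ty":0,"tz":0,"twist":10.27,"grip":0.64},{"tx":0,"ty":0,"tz":0,"twist":10.27,"grip":0.64},{"tx":0,"ty":0,"tz":0,"twist":10.27,"grip":0.64},{"tx":0,"ty":0,"tz":0,"twist":10.27,"grip":0.64},{"tx":0,"ty":0,"tz":0,"twist":10.27,"grip":0.64},{"tx":0,"ty":0,"tz":0,"twist":10.27,"grip":0.64},{"tx":0,"ty":0,"tz":0,"twist":0,"grip":0.64},{"tx":0,"ty":0,"tz":0,"twist":0,"grip":0.64}]'
python3 - <<'E'
from meas import *
o=get_obs();p=cams.snapshot('wrist');save(p,'w2');print(o['tool_pos'],np.degrees(o['ee_rot']),o['width'],o['joint_positions'])
E
```

```text
time: 2.1
tool_pos: [0.4543, 0.1325, 0.2167]
ee_rot: [3.141, 0.001, 2.736]
wrist_force: [0.5, -0.0, 0.2]
width: 0.0601
time: 2.98
tool_pos: [0.4536, 0.1338, 0.2166]
ee_rot: [3.141, -0.0, 1.475]
wrist_force: [-0.1, 0.2, -0.2]
width: 0.0603
time: 4.1
tool_pos: [0.4536, 0.1338, 0.2165]
ee_rot: [-3.142, -0.0, 0.229]
wrist_force: [-0.6, 0.0, -0.2]
width: 0.06
[0.45364302 0.1338076  0.21650135] [-1.79995464e+02 -4.52648563e-03  1.31130380e+01] 0.05995677648307876 [ 1.66810065e-01 -8.56707303e-02  1.54369633e+00  8.44535989e-05
  1.68349311e+00  1.50875020e+00]
```

View pics/w2.png

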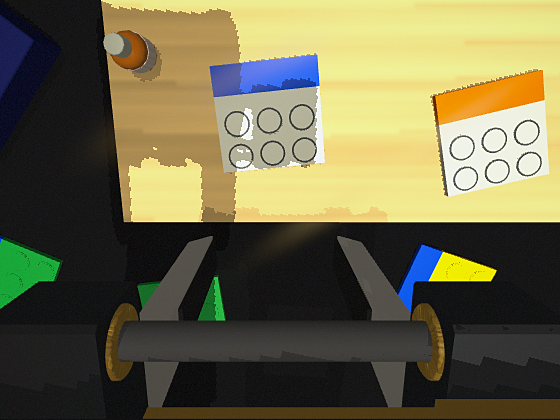

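The wrist view shows the blue card (210–325, 55–170) rotated from square, the board's near edge at row 222, and the fingers behind it. Next: positions in the tool frame.

```bash
cat >> meas.py <<'E'
from scipy.spatial.transform import Rotation as Ro
def wristpic():
    o=get_obs(); p=cams.snapshot('wrist'); H=p['hand_eye']
    T=np.eye(4);T[:3,:3]=Ro.from_euler('xyz',o['ee_rot']).as_matrix();T[:3,3]=o['tool_pos']
    W=np.linalg.inv(T@H); p['R']=W[:3,:3];p['t']=W[:3,3]; return o,p
B=np.array([.571,.060]);BA=np.radians(13.04)
def tob(X):
    a=BA;R=np.array([[np.cos(a),-np.sin(a)],[np.sin(a),np.cos(a)]]);return (np.atleast_2d(X)[:,:2]-B)@R*1e3
E
python3 - <<'E'
from meas import *
o,p=wristpic()
print('tcp b',tob(o['tool_pos']))
print('rear corners', tob(ray(p,[[224,172],[325,163]],.056)))
print('front', tob(ray(p,[[210,66],[318,55]],.056)))
print('near edge', tob(ray(p,[[150,221],[280,222],[400,222]],.05)))
print('y edge', tob(ray(p,[[102,5],[124,220]],.05)))
E
```

```text
tcp b [[-97.66798308  98.38638094]]
rear corners [[-79.09699064 142.79194162]
 [-70.97648008  53.25682777]]
front [[  9.7271587  151.60257148]
 [ 18.38070831  62.07033622]]
near edge [[-126.33098955  214.32546955]
 [-127.16324961   92.68934886]
 [-127.03126163  -19.63700828]]
y edge [[  57.23609634  238.80247527]
 [-125.38555671  238.56072847]]
```

```bash
python3 -m crank '[{"tx":0,"ty":-0.2,"tz":4.5,"twist":0.07,"grip":0.64},{"tx":0,"ty":0,"tz":4.5,"twist":0,"grip":0.64},{"tx":0,"ty":0,"tz":4,"twist":0,"grip":0.64},{"tx":0,"ty":0,"tz":1.5,"twist":0,"grip":0.64},{"tx":0,"ty":0,"tz":0.5,"twist":0,"grip":0.64},{"tx":0,"ty":0,"tz":0.3,"twist":0,"grip":0.64},{"tx":0,"ty":0,"tz":0,"twist":0,"grip":0.64},{"tx":0,"ty":0,"tz":0,"twist":0,"grip":0.64}]'
python3 - <<'E'
from meas import *
o,p=wristpic();save(p,'w3');print(o['tool_pos'],tob(o['tool_pos']),np.degrees(o['ee_rot']),o['wrist_force'])
E
```

```text
time: 5.2
tool_pos: [0.454, 0.1359, 0.0646]
ee_rot: [3.142, -0.002, 0.225]
wrist_force: [-0.1, -0.8, 0.2]
width: 0.0605
[0.4540028  0.13591732 0.06462636] [[-96.85084446 100.35784803]] [ 1.79998886e+02 -1.27836583e-01  1.29035396e+01] [-0.14405343 -0.78033131  0.21069518]
```

View pics/w3.png

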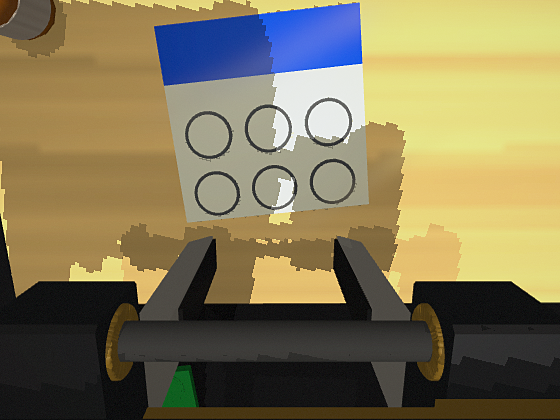

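```bash
python3 -m crank '[{"tx":0,"ty":0,"tz":0.12,"twist":-0.1,"grip":0.64},{"tx":0.5,"ty":0,"tz":0,"twist":0,"grip":0.64},{"tx":0.5,"ty":0,"tz":0,"twist":0,"grip":0.64},{"tx":0.5,"ty":0,"tz":0,"twist":0,"grip":0.64},{"tx":0.5,"ty":0,"tz":0,"twist":0,"grip":0.64},{"tx":0.5,"ty":0,"tz":0,"twist":0,"grip":0.64},{"tx":0.5,"ty":0,"tz":0,"twist":0,"grip":0.64},{"tx":0,"ty":0,"tz":0,"twist":0,"grip":0.64}]'
python3 - <<'E'
from meas import *
o,p=wristpic();save(p,'w4');print(o['tool_pos'],tob(o['tool_pos']),np.degrees(o['ee_rot']),o['wrist_force'])
E
```

```text
time: 6.25
tool_pos: [0.483, 0.1426, 0.0623]
ee_rot: [3.142, -0.0, 0.227]
wrist_force: [1.0, -0.8, 0.1]
width: 0.0601
[0.4829657  0.14256021 0.06230051] [[-67.1359774  100.29449742]] [ 1.79998256e+02 -2.77996796e-02  1.29979070e+01] [ 0.99962775 -0.78431397  0.06876735]
```

View pics/w4.png

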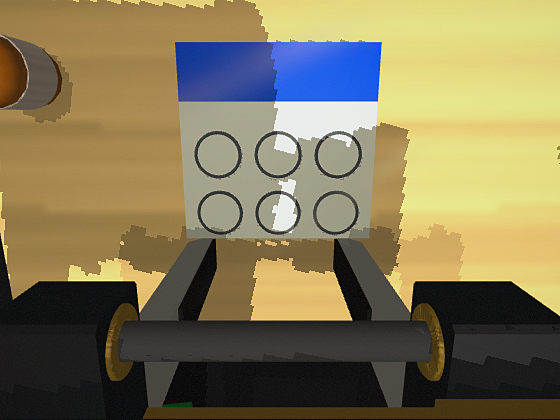

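Card is squared against both fingers (blue/white boundary at row 101 on both sides). Pushing on.

```bash
python3 -m crank '[{"tx":0.5,"ty":0,"tz":-0.07,"twist":0,"grip":0.64},{"tx":1,"ty":0,"tz":0,"twist":0,"grip":0.64},{"tx":1,"ty":0,"tz":0,"twist":0,"grip":0.64},{"tx":1,"ty":0,"tz":0,"twist":0,"grip":0.64},{"tx":1,"ty":0,"tz":0,"twist":0,"grip":0.64},{"tx":1,"ty":0,"tz":0,"twist":0,"grip":0.64},{"tx":1,"ty":0,"tz":0,"twist":0,"grip":0.64},{"tx":1,"ty":0,"tz":0,"twist":0,"grip":0.64},{"tx":1,"ty":0,"tz":0,"twist":0,"grip":0.64},{"tx":1,"ty":0,"tz":0,"twist":0,"grip":0.64},{"tx":0.5,"ty":0,"tz":0,"twist":0,"grip":0.64},{"tx":0.3,"ty":0,"tz":0,"twist":0,"grip":0.64}]'
python3 -m crank '[{"tx":0,"ty":0,"tz":0,"twist":0,"grip":0.64}]'
python3 - <<'E'
from meas import *
o,p=wristpic();save(p,'w5');print(o['tool_pos'],tob(o['tool_pos']),np.degrees(o['ee_rot']),o['wrist_force'])
E
```

```text
time: 7.8
tool_pos: [0.583, 0.1657, 0.0629]
ee_rot: [-3.142, 0.0, 0.227]
wrist_force: [-0.2, 0.3, 1.3]
width: 0.0604
time: 7.92
tool_pos: [0.583, 0.1657, 0.0629]
ee_rot: [-3.142, -0.0, 0.227]
wrist_force: [0.9, 1.0, 0.8]
width: 0.0603
[0.58302055 0.16572236 0.06294654] [[ 35.56484507 100.28386319]] [-1.79995948e+02 -2.25485588e-02  1.29982342e+01] [0.93720353 0.96549901 0.84569471]
```

View pics/w5.png

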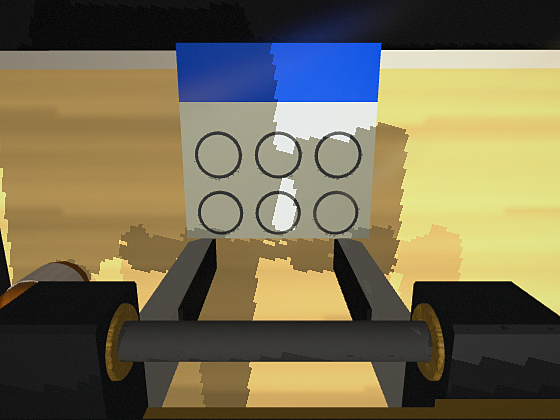

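```bash
cat > gap.py <<'E'
from meas import *
def run(o,p,tag):
    fr=p['frame'].astype(float); g=fr.max(2)
    # edge outside the card: pixel columns
    def col(c,r0,r1,ch,s):
        v=cv2.GaussianBlur(ch[r0:r1,c].reshape(-1,1),(0,0),1.2)[:,0]; d=s*np.gradient(v); i=int(d.argmax())
        if 0<i<len(d)-1: i=i+(d[i-1]-d[i+1])/(2*(d[i-1]-2*d[i]+d[i+1])+1e-9)
        return r0+i
    def line(cols,r0,r1,ch,s,z):
        P=tob(ray(p,[[c,col(c,r0,r1,ch,s)] for c in cols],z)); k=np.polyfit(P[:,1],P[:,0],1)
        for _ in range(4):
            r=P[:,0]-np.polyval(k,P[:,1]); m=abs(r)<max(.6,1.5*np.median(abs(r))); k=np.polyfit(P[m,1],P[m,0],1)
        return k,m.mean()
    return line
if __name__=='__main__':
    o,p=wristpic(); L=run(o,p,'')
    fr=p['frame'].astype(float)
    import sys
    e0,e1,b0,b1=map(int,sys.argv[1:5])
    e,f=L([*range(20,165,6),*range(395,550,6)],e0,e1,fr.sum(2),1,.05)
    b,f2=L([*range(190,266,4),*range(288,368,4)],b0,b1,fr[...,0],1,.056)
    fe,f3=L([*range(190,266,4),*range(288,368,4)],30,60,fr[...,2],1,.056)
    print('edge@100',np.polyval(e,100),'ang',np.degrees(e[0]),f,'| bw',np.polyval(b,100),np.degrees(b[0]),f2,'| front',np.polyval(fe,100),np.degrees(fe[0]),f3)
    print('tcp',tob(o['tool_pos']),'to go',np.polyval(e,100)-np.polyval(b,100), np.polyval(e,100)+25-np.polyval(fe,100))
E
python3 gap.py 40 62 85 115
```

```text
edge@100 133.1420475445699 ang -0.07646041216615515 1.0 | bw 110.27490597390434 -0.027058789356405277 1.0 | front 135.17463640567033 0.0652716067465446 1.0
tcp [[ 35.40332548 100.27514719]] to go 22.867141570665552 22.967411138899564
```

```bash
python3 -m crank '[{"tx":0.5,"ty":0,"tz":0,"twist":0,"grip":0.64},{"tx":0.5,"ty":0,"tz":0,"twist":0,"grip":0.64},{"tx":0.5,"ty":0,"tz":0,"twist":0,"grip":0.64},{"tx":0.3,"ty":0,"tz":0,"twist":0,"grip":0.64},{"tx":0.1,"ty":0,"tz":0,"twist":0,"grip":0.64},{"tx":0,"ty":0,"tz":0,"twist":0,"grip":0.64}]'
python3 gap.py 80 115 85 115
python3 - <<'E'
from meas import *
o,p=wristpic();save(p,'w6')
E
```

```text
time: 8.78
tool_pos: [0.6015, 0.17, 0.063]
ee_rot: [-3.142, -0.0, 0.227]
wrist_force: [-0.9, -0.2, -0.6]
width: 0.0604
edge@100 133.19484422329313 ang -0.08093265118841302 1.0 | bw 128.99491050855877 -0.024281557804778378 1.0 | front 153.93534913119018 0.05287256479980106 1.0
tcp [[ 54.55908745 100.26673675]] to go 4.199933714734357 4.259495092102952
```

View pics/w6.png

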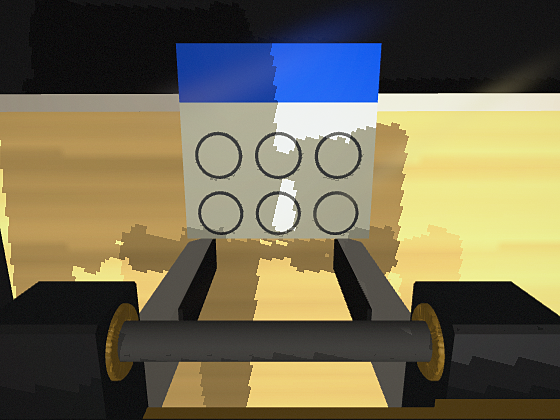

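```bash
python3 -m crank '[{"tx":0.2,"ty":0,"tz":0,"twist":0,"grip":0.64},{"tx":0.15,"ty":0,"tz":0,"twist":0,"grip":0.64},{"tx":0,"ty":0,"tz":0,"twist":0,"grip":0.64},{"tx":0,"ty":0,"tz":0,"twist":0,"grip":0.64}]'
python3 gap.py 88 122 85 115;python3 gap.py 88 122 85 115
```

```text
time: 9.38
tool_pos: [0.6049, 0.1708, 0.063]
ee_rot: [-3.142, -0.0, 0.227]
wrist_force: [-0.7, 0.4, 0.2]
width: 0.06
edge@100 133.1910565561175 ang -0.08869603617757023 1.0 | bw 132.4350554325101 -0.022868179170656575 1.0 | front 157.49826050319868 0.037678850811395895 1.0
tcp [[ 57.99956883 100.27519815]] to go 0.7560011236074047 0.6927960529188226
edge@100 133.16873803740728 ang -0.08114214168861662 1.0 | bw 132.5054115572605 -0.038384460541127985 1.0 | front 157.44521748764544 0.0345780928698298 1.0
tcp [[ 57.94878971 100.27741322]] to go 0.6633264801467931 0.7235205497618438
```

```bash
python3 -m crank '[{"tx":0.07,"ty":0,"tz":0,"twist":0,"grip":0.64},{"tx":0,"ty":0,"tz":0,"twist":0,"grip":0.64},{"tx":0,"ty":0,"tz":0,"twist":0,"grip":0.64}]'
python3 gap.py 88 122 85 115
python3 -m crank '[{"tx":-0.5,"ty":0,"tz":0,"twist":0,"grip":0.64},{"tx":-1,"ty":0,"tz":0,"twist":0,"grip":0.64},{"tx":-1,"ty":0,"tz":-1,"twist":0,"grip":0.64},{"tx":0,"ty":0,"tz":-4,"twist":0,"grip":0.64},{"tx":0,"ty":0,"tz":-5,"twist":0,"grip":0.64},{"tx":0,"ty":0,"tz":-4,"twist":0,"grip":0.64},{"tx":0,"ty":0,"tz":0,"twist":0,"grip":0.64},{"tx":0,"ty":0,"tz":0,"twist":0,"grip":0.64}]'
python3 - <<'E'
from meas import *
o,p=wristpic();save(p,'w7'); q=cams.snapshot('scene');save(q,'s7')
cv2.imwrite('pics/s7c.png',cv2.resize(cv2.imread('pics/s7.png')[120:320,180:420],None,fx=3,fy=3,interpolation=2))
E
```

```text
time: 9.85
tool_pos: [0.6053, 0.1709, 0.063]
ee_rot: [-3.142, 0.0, 0.227]
wrist_force: [-0.9, -1.1, 0.7]
width: 0.0603
edge@100 133.185442936726 ang -0.08730014828187435 1.0 | bw 132.90611780141376 -0.021251770582044128 1.0 | front 157.83910712309077 0.04817822624364123 1.0
tcp [[ 58.47547771 100.29703327]] to go 0.27932513531223435 0.34633581363522126
time: 10.9
tool_pos: [0.5803, 0.1651, 0.2024]
ee_rot: [-3.142, 0.001, 0.227]
wrist_force: [-0.7, -0.4, -0.6]
width: 0.0602
```

View pics/w7.png

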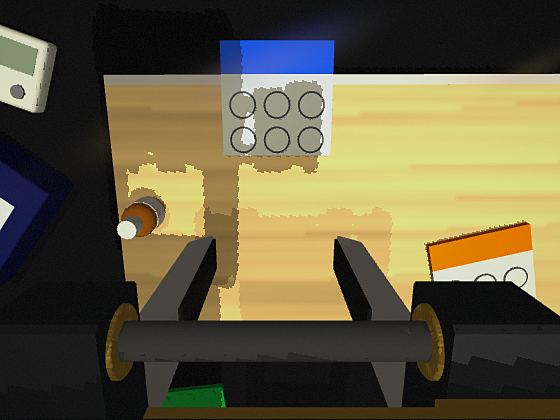

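View pics/s7c.png

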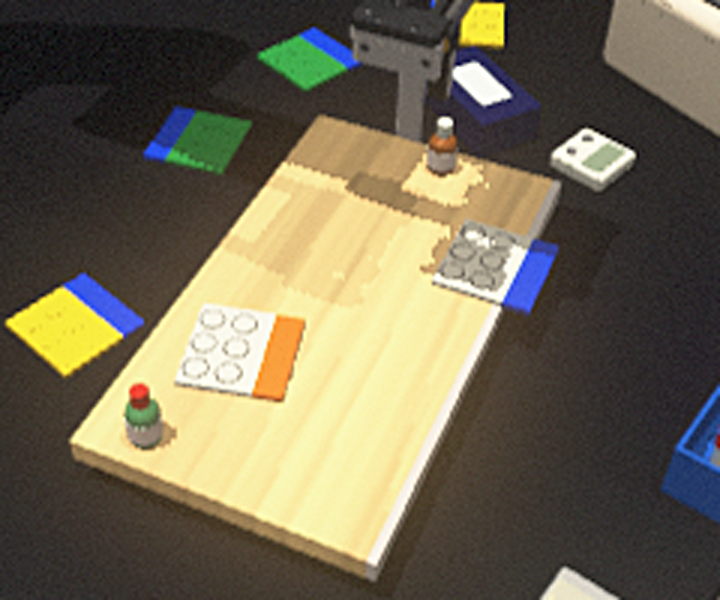

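The wrist view shows the blue/white boundary (row 74, cols 220–335) level with the far edge (row 74). In the scene view, the orange card and bottles look untouched. Now a numeric cross-check from all three cameras.

Run:
```python
from meas import *
o,p=wristpic(); a=BA; lum=lambda f:f.sum(1)
for n,q in(('wrist',p),('scene',cams.snapshot('scene')),('top',cams.snapshot('top'))):
    ys=np.r_[np.linspace(-.02,.045,30),np.linspace(.16,.2,15)]
    k,f,r=edgefit(q,B,a,ys,.134,.05,lum,.012)
    b,f2,_=edgefit(q,B,a,np.linspace(.065,.135,30),.134,.056,lambda f:f[:,0],.012)
    fe,f3,_=edgefit(q,B,a,np.linspace(.065,.135,30),.159,.056,lambda f:f[:,2],.012)
    print(n,'overhang by bw',25+1e3*(np.polyval(b,.1)-np.polyval(k,.1)),'by front',1e3*(np.polyval(fe,.1)-np.polyval(k,.1)),'ang diff',np.degrees(b[0]-k[0]),np.degrees(fe[0]-k[0]),f,f2,f3)
q=cams.snapshot('scene')
for nm,z in(('orange_card',.056),('amber_bottle',.08),('green_bottle',.08)):
    for d in cams.outline_of(q,nm)[:1]: r=rect(q,d['region'],z);print(nm,np.round(r[0],1),round(r[2],1))
```

```text
wrist overhang by bw 24.636748785454305 by front 24.62841545212091 ang diff 0.10929266337630097 0.08156889909580115 1.0 1.0 1.0
scene overhang by bw 23.61351346629007 by front 23.638513466290036 ang diff -0.45371494153858 -0.5078422908481653 0.8444444444444444 1.0 1.0
top overhang by bw 12.755118710811313 by front 29.03213462966292 ang diff -0.1612594292220799 8.954880308134817 0.6 0.8 0.6333333333333333
orange_card [549.  -41.8] 26.2
amber_bottle [548.  262.2] 25.9
green_bottle [ 547.1 -154.6] 50.6
```

The top view is blocked by the arm. I'll back off and check again.

```bash
python3 -m crank '[{"tx":-4,"ty":-1.5,"tz":0,"twist":0,"grip":0.64},{"tx":-4,"ty":-1.5,"tz":0,"twist":0,"grip":0.64},{"tx":-4,"ty":-1.5,"tz":0,"twist":0,"grip":0.64},{"tx":-4,"ty":-1.5,"tz":0,"twist":0,"grip":0.64},{"tx":-4,"ty":-1.5,"tz":0,"twist":0,"grip":0.64},{"tx":0,"ty":0,"tz":0,"twist":0,"grip":0.64}]'
python3 - <<'E'
from meas import *
lum=lambda f:f.sum(1)
q=cams.snapshot('top');save(q,'t8')
cv2.imwrite('pics/t8c.png',cv2.resize(cv2.imread('pics/t8.png')[110:250,190:380],None,fx=4,fy=4,interpolation=2))
ys=np.r_[np.linspace(-.1,.045,50),np.linspace(.16,.22,25)]
k,f,r=edgefit(q,B,BA,ys,.134,.05,lum,.012)
b,f2,_=edgefit(q,B,BA,np.linspace(.065,.135,30),.134,.056,lambda f:f[:,0],.012)
fe,f3,_=edgefit(q,B,BA,np.linspace(.065,.135,30),.159,.056,lambda f:f[:,2],.012)
print('overhang by bw',25+1e3*(np.polyval(b,.1)-np.polyval(k,.1)),'by front',1e3*(np.polyval(fe,.1)-np.polyval(k,.1)),'ang diff',np.degrees(b[0]-k[0]),np.degrees(fe[0]-k[0]),f,f2,f3)
E
```

```text
time: 12.1
tool_pos: [0.3675, 0.1937, 0.2035]
ee_rot: [-3.141, -0.001, 0.229]
wrist_force: [0.2, -0.3, 0.1]
width: 0.0603
overhang by bw 24.775218154475397 by front 24.78355148780867 ang diff 0.1389580971704608 -0.15280151740076112 1.0 1.0 1.0
```

View pics/t8c.png

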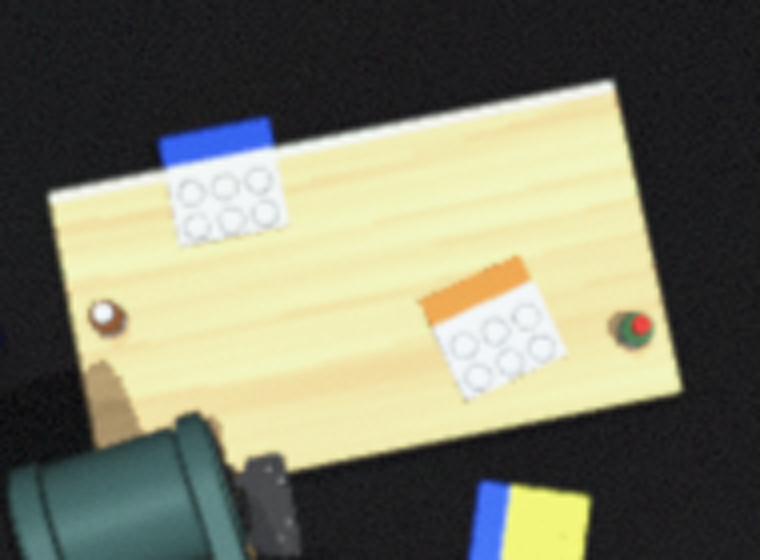

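The top view shows the blue strip just past the trimmed edge and square to it, and the arm is clear. Overhang reads 24.8 mm (top), 24.6 mm (wrist) and 23.6 mm (the oblique scene view). That is good enough to hand in.

```bash
python3 -c "
from bench import ticket
print(ticket.close_job())"
```

```text
the job is handed in; nothing more can be done
None
```

I slid the white blue-ended card flat along the board with two open fingertips behind its rear edge. They squared it and pushed it out until its blue strip overhung the metal-trimmed edge. I then backed off, lifted clear and handed the job in at about 12 s.

**Overhang:** the last checks read 24.8 mm from the top camera and 24.6 mm from the wrist camera, against the 25 mm asked. Both show it square to within about 0.2°. The oblique scene camera disagreed slightly, at 23.6 mm and 0.5°. I trusted the two views from above.

**Other items:** the orange card and the green bottle read within about 2 mm of where they started. The amber bottle read within about 3 mm in the scene view, which is within the scatter of the outline detection. I did not re-measure the cartons and timer, but the arm's path kept clear of them.

**Forces:** wrist force stayed under about 2 N at every reading I took.

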